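Find the free bay of the sample drop-off box and tip its flap open

ROBOT

A 7-joint arm with a two-finger parallel gripper is mounted at the origin on the work surface. World frame = base frame: x ahead of the robot, y to its left, z up, the work surface at z = 0. Lengths are in mm, angles in rad, forces in N, time in s.
With the tool pointing down it reaches from about 425 to 875 mm from the base axis. Payload 4.7 kg.
Tool frame: the origin (TCP) lies on the mounting face of the last link; the fingertips stand 182 mm ahead of it and the grasp point (between the pads) lies 164 mm ahead of it; z points along the fingers, x is the direction in which the jaws open and shut, and the axes are right-handed (so a half turn about z gives the same grasp; the last joint's range is limited). The gripper opens to 87 mm and grips with 3 to 60 N. Pads are 19 mm wide; open, the fingers measure 117 mm over their backs; the gripper's body (75 mm by 190 mm) begins 51 mm behind the grasp point.
Start: joints at [-1.304, 0.321, -0.07, 1.45, 0.023, 1.371, -0.057], TCP at [162.591, 629.342, 404.787] pointing down, gripper open.
Joint ranges: [-2.86, 2.86], [-0.3, 2.09], [-1.38, 1.24], [0.06, 2.45], [-1.56, 4.7], [0.09, 2.05], [-2.69, 2.69]. Speed limits (rad/s): [2.57, 2.57, 3.14, 3.14, 3.14, 3.14, 3.14].

INTERFACE

Orientations are given as [roll, pitch, yaw] about the fixed x, y, z axes, in that order (R = Rz(yaw) Ry(pitch) Rx(roll)).
In Python, from workcell import * gives the robot as it stands.
- The arm moves only by the tool send_rows, never from a script. Its argument "deltas" is a list of rows, each a list of 5 numbers: the closure, from -1 (fully open) to 1 (shut), so that 0 is half open, then the shift along the tool's x, y, z in mm, then the turn about the tool's z in degrees. In form: [[jaw, dx, dy, dz, spin], ...]. A call has 1 to 5 rows; each row is the pose to reach, as a shift and turn from the pose commanded when the call began, along the tool's axes at that moment; what a row does not reach only later rows make up. A row lasts 1/10 s, in which the tool goes at most 50 mm and 8.59 degrees, less where a joint would pass 70% of its speed; a pose out of reach is approached as far as the arm can. A call with a gripper value outside its range is refused whole. The fingers move at their own pace and stop on an object; "squeeze" is the grip in N (left out, the last holds). Time passes only in rows, so rows that repeat a pose let the fingers close. It gives the time, the measured TCP pose, the force and the opening at its end, in the units of the state.
- state(): the state, without advancing time (a new reading comes with each control period).
- snapshot(name): name is "scene" or "side" or "wrist"; returns the picture (420x560x3 uint8, red, green, blue); there is no depth.
- calibration(name): a dict with "vertical_fov" (degrees; the focal length in pixels is half the picture's height over the tangent of half this angle, whatever the lens; pixels are square), "cx", "cy" (the principal point, pixels), "dist_coeffs" ([k1, k2, p1, p2, k3] as OpenCV has them; the pictures are not rectified), "R" (3x3) and "t" (3): a world point X has camera coordinates R X + t. Camera axes: x right, y down, z forward; pixel columns grow to the right and rows downward; lengths in mm; the calibration is good to about 2 mm. A picture is of the moment at which its call begins: read the wrist's pose just before it. calibration takes no time and is no camera call; for the wrist camera it gives the pose at the moment of the call.
- finish_job(): hands the job in, once; it reports no verdict.
The state is a dict: "clock": time; "qpos": joint angles; "dq": joint speeds; "tau": joint torques, N m; "ee_pos": TCP position; "tool_rot": TCP orientation; "contact_force": force on the tool from outside, world axes, zero at the start; "torque": the same for the moment, N m; "width": opening from 0.0 (shut) to 1.0 (fully open).
Only numpy, scipy, OpenCV 4.12 (cv2) and the standard library are available. Lean on these libraries where they do the work, as an engineer would, in place of code of your own. Each camera call takes 0.05 s, during which the arm holds its last target.

TASK

Three of the four identical flaps on the sample drop-off box are blocked by the full racks under them; press the teal pads one after another with a fingertip, without forcing them, until you find the flap that rocks, and push that pad down until the flap stands fully open at its stop. Only press from above: do not lift or pinch a flap by its raised end, and leave the cups, the pump bottle and the tube rack where they are. Then let go and draw the hand clear; the flap stays open by itself.

Things in the scene. Friction and masses are not known exactly. Their poses are not given: they have to be found in the camera images.
- dropbox: Cream box fixed to the bench, 250 deep (box x -90 to 160) x 440 wide x 110 mm high. Origin on the bench; x points away from the robot, y left along the row, z up. Four grey flaps (156 x 96 x 8 mm, box x -78 to 78, y 161, 53, -53, -161) lie level with its top, each over its own bay. Unseen full racks block three flaps; which one is free varies. Behind them a solid ledge carries two cups.
- flap1 (a joint): Tilt (rad) of the leftmost (largest y) flap; hinge along box y across its middle (box x 0, height 106 mm). 0 shut; grows as the near end goes down and the far end rises; stop at 0.65. Free: turns against steady 0.22 N m friction (4 to 6 N on the pad) and stays where left. Blocked: gives 1 to 3 mm at the pad (under 0.06 rad), then solid. Pressing the far half moves nothing.
- flap2 (a joint): Tilt (rad) of the second from the left flap; hinge along box y across its middle (box x 0, height 106 mm). 0 shut; grows as the near end goes down and the far end rises; stop at 0.65. Free: turns against steady 0.22 N m friction (4 to 6 N on the pad) and stays where left. Blocked: gives 1 to 3 mm at the pad (under 0.06 rad), then solid. Pressing the far half moves nothing.
- flap3 (a joint): Tilt (rad) of the third from the left flap; hinge along box y across its middle (box x 0, height 106 mm). 0 shut; grows as the near end goes down and the far end rises; stop at 0.65. Free: turns against steady 0.22 N m friction (4 to 6 N on the pad) and stays where left. Blocked: gives 1 to 3 mm at the pad (under 0.06 rad), then solid. Pressing the far half moves nothing.
- flap4 (a joint): Tilt (rad) of the rightmost (smallest y) flap; hinge along box y across its middle (box x 0, height 106 mm). 0 shut; grows as the near end goes down and the far end rises; stop at 0.65. Free: turns against steady 0.22 N m friction (4 to 6 N on the pad) and stays where left. Blocked: gives 1 to 3 mm at the pad (under 0.06 rad), then solid. Pressing the far half moves nothing.
- flap1_pad (a point): Centre of the teal press pad (26 x 80 mm, flat on top) of the leftmost (largest y) flap: 55 mm from the hinge line towards the robot, 23 mm from the near end; on the top surface, 110 mm above the bench when shut; moves with the flap. A finger pressing straight down here sinks about 35 to 43 mm to bring the flap to its stop; the space below is open.
- flap2_pad (a point): Centre of the teal press pad (26 x 80 mm, flat on top) of the second from the left flap: 55 mm from the hinge line towards the robot, 23 mm from the near end; on the top surface, 110 mm above the bench when shut; moves with the flap. A finger pressing straight down here sinks about 35 to 43 mm to bring the flap to its stop; the space below is open.
- flap3_pad (a point): Centre of the teal press pad (26 x 80 mm, flat on top) of the third from the left flap: 55 mm from the hinge line towards the robot, 23 mm from the near end; on the top surface, 110 mm above the bench when shut; moves with the flap. A finger pressing straight down here sinks about 35 to 43 mm to bring the flap to its stop; the space below is open.
- flap4_pad (a point): Centre of the teal press pad (26 x 80 mm, flat on top) of the rightmost (smallest y) flap: 55 mm from the hinge line towards the robot, 23 mm from the near end; on the top surface, 110 mm above the bench when shut; moves with the flap. A finger pressing straight down here sinks about 35 to 43 mm to bring the flap to its stop; the space below is open.
- cup_red: Bystander: capped specimen cup, red cap, 60 mm across, 64 mm high, loose on the ledge behind the flaps. Origin at the centre of its foot.
- cup_yellow: Bystander: the same cup with a yellow cap, loose on the ledge. Origin at the centre of its foot.
- pump_bottle: Bystander: white pump bottle, 68 mm across, 178 mm high, loose on the bench left of the box. Origin at the centre of its foot.
- tube_rack: Bystander: black rack of capped sample tubes, 160 x 70 mm, 98 mm high, loose on the bench right of the box. Origin at the centre of its foot.

How it is judged:
By the outcome, as a careful person would: the job done as asked, in the order asked, and still so for the second after the job is handed in, with the robot touching nothing.
It also fails if it takes over 45 s, if anything falls off the work surface, if the arm or the gripper's body presses on something with over 40 N, if the wrist force passes 120 N, or if a joint passes its speed limit or range.

## Working session

There is one attempt and no reset: what is moved stays moved. The work goes in short steps, Python scripts to look and compute and a tool call to move; the robot and the scene stay as the last step left them, time stands still between calls to the robot, and variables do not carry over. Pictures are saved under pics/ and viewed, and the job is handed in when it is done.

Besides the shell and the picture viewer there is one more tool, called by a JSON object that holds its "fn" and its "kwargs", one argument or row to a line. send_rows: Moves the arm, as the interface text tells. Its arguments: {"type":"object","properties":{"deltas":{"type":"array"},"squeeze":{"type":"number"}},"required":["deltas"]}

```bash
mkdir -p pics
python3 - <<'E'
from workcell import *
import cv2
s=state();print({k:s[k] for k in s})
for n in("scene","side","wrist"):
    c=calibration(n);print(n,c)
    cv2.imwrite(f"pics/{n}0.png",cv2.cvtColor(snapshot(n),cv2.COLOR_RGB2BGR))
E
```

```text
{'clock': 0.0, 'qpos': array([-1.30387186,  0.32182597, -0.07006842,  1.45169411,  0.02260603,
        1.37076423, -0.0568953 ]), 'dq': array([ 0.0003712 , -0.00056501,  0.00109216,  0.00144448, -0.0004132 ,
       -0.00141642, -0.00019216]), 'tau': array([-1.84209252e-04, -4.91290176e+01, -4.03961884e-01, -3.12520552e+01,
       -6.40130485e-02,  4.37717128e-02,  1.76431108e-04]), 'ee_pos': array([162.58042671, 629.12728401, 403.64952064]), 'tool_rot': array([3.14148401e+00, 1.90187489e-03, 1.31799317e+00]), 'contact_force': array([ 0.21655541, -0.07655688,  0.33293371]), 'torque': array([ 0.06441644, -0.0020062 , -0.02829027]), 'width': 0.9984480475523089}
scene {'vertical_fov': 52.22936228169651, 'cx': 284.94534495640795, 'cy': 212.59194110051357, 'dist_coeffs': array([-0.0766122,  0.       ,  0.       ,  0.       ,  0.       ]), 'R': array([[ 0.78027619,  0.6252444 , -0.01544398],
       [ 0.36982242, -0.48115369, -0.79480973],
       [-0.50438126,  0.61445958, -0.60666216]]), 't': array([-488.37074585, -148.6840719 , 1873.0842225 ])}
side {'vertical_fov': 47.73716301165196, 'cx': 282.1016864214511, 'cy': 208.25952635995782, 'dist_coeffs': array([-0.05440454,  0.        ,  0.        ,  0.        ,  0.        ]), 'R': array([[-0.99990195, -0.01393864,  0.00134301],
       [-0.01123948,  0.74165332, -0.67068922],
       [ 0.00835245, -0.67063855, -0.74173726]]), 't': array([ 621.83721724,   80.81214617, 1351.05329088])}
wrist {'vertical_fov': 69.72063687762291, 'cx': 279.8247095449935, 'cy': 207.53099571157307, 'dist_coeffs': array([-0.05879929,  0.        ,  0.        ,  0.        ,  0.        ]), 'R': array([[ 0.2503403 ,  0.96815569, -0.00207185],
       [ 0.93880136, -0.24222593,  0.24490531],
       [ 0.23660462, -0.06325472, -0.96954479]]), 't': array([-650.24470405,  -29.01696172,  390.90764184])}
```

View pics/scene0.png

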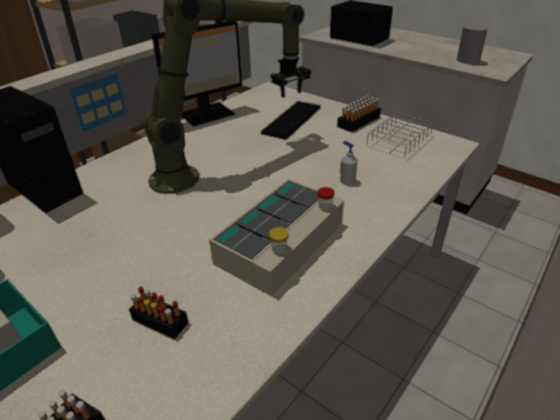

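View pics/side0.png

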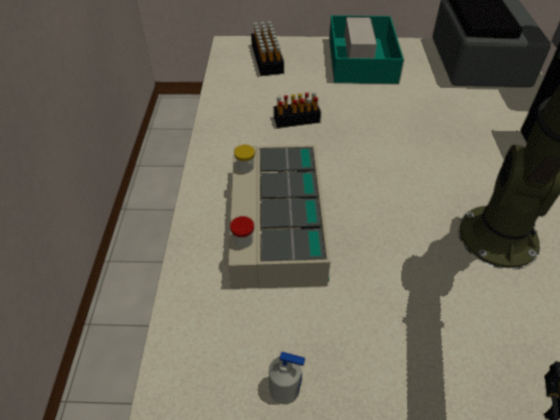

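View pics/wrist0.png

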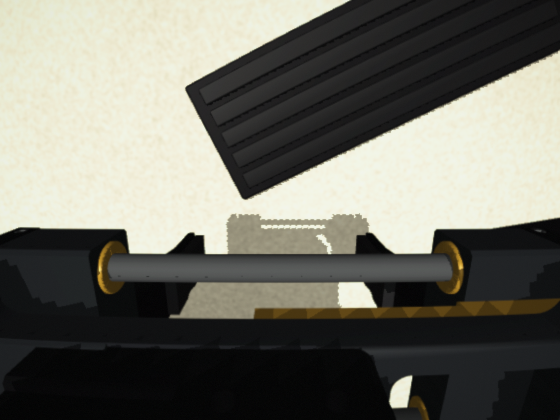

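The scene and side views show the box with four teal pads facing the robot. In the side view they sit at about (306,157), (309,183), (312,211) and (315,243). The cups are on the ledge, and the wrist view doesn't reach the box yet.

```bash
cat > h.py <<'E'
from workcell import *
import cv2, numpy as np
def ray(n,uv,cal=None):
    c=cal or calibration(n);f=210/np.tan(np.radians(c["vertical_fov"]/2))
    K=np.array([[f,0,c["cx"]],[0,f,c["cy"]],[0,0,1]])
    p=cv2.undistortPoints(np.array([[uv]],float),K,c["dist_coeffs"])[0,0]
    R=np.array(c["R"]);o=-R.T@c["t"];d=R.T@np.array([p[0],p[1],1]);return o,d/np.linalg.norm(d)
def onz(n,uv,z,cal=None):
    o,d=ray(n,uv,cal);return o+d*(z-o[2])/d[2]
def teal(im,amin=40):
    h=cv2.cvtColor(im,cv2.COLOR_RGB2HSV)
    m=cv2.inRange(h,(78,110,50),(95,255,255))
    k,l,st,ce=cv2.connectedComponentsWithStats(m)
    return [(st[i],ce[i]) for i in range(1,k) if st[i][4]>amin],m
E
python3 - <<'E'
from h import *
for n in("side","scene"):
    im=cv2.cvtColor(cv2.imread(f"pics/{n}0.png"),cv2.COLOR_BGR2RGB)
    for s,c in teal(im)[0]: print(n,s,c.round(1),onz(n,c,110).round(1))
E
```

```text
side [ 331   16   72   67 1963] [364.9  54.4] [ 314.9 -802.1  110. ]
side [301 149  10  18 160] [305.3 157.7] [ 555.9 -204.1  110. ]
side [303 173  11  21 192] [307.8 183.3] [550.9 -96.  110. ]
side [305 200  12  23 223] [310.7 211.2] [545.5   9.2 110. ]
side [308 231  13  25 266] [314. 243.] [540.  116.9 110. ]
scene [278 183  17  11  83] [285.8 188.2] [540.4 114.8 110. ]
scene [260 196  18  13  97] [268.4 202. ] [545.9   7.7 110. ]
scene [240 211  20  13 107] [249.4 217. ] [551.1 -98.7 110. ]
scene [219 227  20  15 125] [228.4 233.7] [ 556.5 -206.4  110. ]
scene [  0 280  48  76 868] [ 23.7 320.8] [ 373.1 -813.2  110. ]
```

{"fn": "send_rows", "kwargs": {
  "deltas": [
    [1, -25, 30, 0, -4],
    [1, -55, 67, 0, -8],
    [1, -85, 105, 0, -12],
    [1, -115, 142, 0, -16],
    [1, -145, 179, 0, -17.3]
  ],
  "squeeze": 20
}}

```text
clock: 0.65
ee_pos: [300.5, 442.3, 404.5]
tool_rot: [-3.142, 0.0, 1.622]
contact_force: [1.4, 0.4, 0.4]
width: 0.632
```

{"fn": "send_rows", "kwargs": {
  "deltas": [
    [1, -38, 25, 0, 0],
    [1, -76, 50, 0, 0],
    [1, -114, 75, 0, 0],
    [1, -152, 100, 0, 0],
    [1, -190, 125, 0, 0]
  ]
}}

```text
clock: 1.15
ee_pos: [434.5, 258.8, 404.7]
tool_rot: [3.141, -0.0, 1.62]
contact_force: [0.6, 0.2, 0.2]
width: 0.173
```

{"fn": "send_rows", "kwargs": {
  "deltas": [
    [1, -38, 25, 0, 0],
    [1, -76, 50, 0, 0],
    [1, -114, 75, 0, 0],
    [1, -148, 98, 0, 0],
    [1, -148, 98, 0, 0]
  ]
}}

```text
clock: 1.65
ee_pos: [541.4, 111.0, 404.7]
tool_rot: [3.14, 0.004, 1.61]
contact_force: [0.7, -0.4, 0.1]
width: 0.003
```

Run:
```python
from h import *
s=state();print(s["ee_pos"],s["tool_rot"],s["contact_force"],s["width"])
c=calibration("wrist");im=snapshot("wrist")
cv2.imwrite("pics/w1.png",im[:,:,::-1])
for st,ce in teal(im)[0]: print(st,ce.round(1),onz("wrist",ce,110,c).round(1))
```

```text
[541.41529936 110.97906951 404.73644244] [3.14001999 0.00362078 1.60975931] [ 0.68620436 -0.35977778  0.06862766] 0.002994888601708262
[  0 156 338   9 847] [171.1 159.4] [502.8  10.1 110. ]
[ 245  189   87   29 2378] [288.  202.9] [539.6 118.9 110. ]
[ 131  191   86   28 2299] [173.7 204.2] [545.1  10.7 110. ]
[  27  192   82   28 2086] [ 67.8 205.5] [550.5 -95.2 110. ]
[  0 194   8  26 135] [  2.4 208.9] [ 556.8 -167.   110. ]
```

View pics/w1.png

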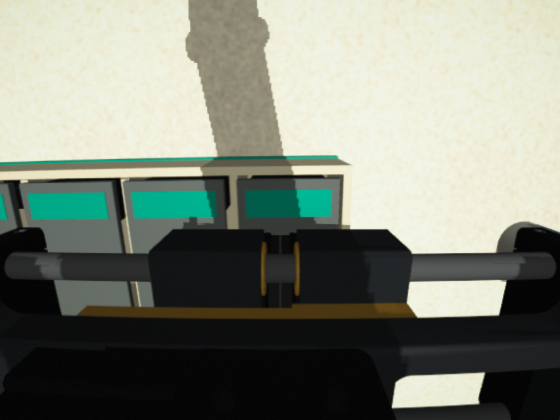

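The wrist view shows all four pads, with pad 1 at (288,203). Cast onto the 110 mm plane, it agrees with the fixed cameras to 2–3 mm. The jaws are shut, so I'll descend over pad 1.

{"fn": "send_rows", "kwargs": {
  "deltas": [
    [1, 3, 0, 20, 0],
    [1, 4, 0, 50, 0],
    [1, 4, 0, 80, 0],
    [1, 4, 0, 100, 0],
    [1, 4, 0, 100, 0]
  ]
}}

```text
clock: 2.2
ee_pos: [536.7, 122.9, 301.5]
tool_rot: [-3.135, 0.001, 1.622]
contact_force: [-1.2, 0.1, 0.9]
width: 0.004
```

{"fn": "send_rows", "kwargs": {
  "deltas": [
    [1, 0, 0, 1, 0],
    [1, 0, 0, 2, 0]
  ]
}}

```text
clock: 2.4
ee_pos: [539.2, 122.3, 304.2]
tool_rot: [3.139, -0.001, 1.621]
contact_force: [0.1, -0.3, 0.3]
width: 0.002
```

{"fn": "send_rows", "kwargs": {
  "deltas": [
    [1, -4, 0, 2, 0],
    [1, -5, 0, 4, 0],
    [1, -5, 0, 6, 0],
    [1, -5, 0, 8, 0],
    [1, -5, 0, 8, 0]
  ]
}}

```text
clock: 2.9
ee_pos: [538.9, 116.6, 294.4]
tool_rot: [-3.141, 0.0, 1.62]
contact_force: [0.2, 0.0, 1.1]
width: 0.002
```

{"fn": "send_rows", "kwargs": {
  "deltas": [
    [1, 0, 0, 1, 0],
    [1, 0, 0, 2, 0],
    [1, 0, 0, 2, 0]
  ]
}}

```text
clock: 3.2
ee_pos: [539.1, 116.6, 292.7]
tool_rot: [3.142, -0.0, 1.62]
contact_force: [0.3, 0.2, -0.8]
width: 0.008
```

{"fn": "send_rows", "kwargs": {
  "deltas": [
    [1, 0, 0, 1, 0],
    [1, 0, 0, 2, 0],
    [1, 0, 0, 2, 0]
  ]
}}

```text
clock: 3.5
ee_pos: [539.1, 116.5, 291.9]
tool_rot: [3.141, -0.001, 1.62]
contact_force: [-3.6, -1.0, 7.4]
width: 0.001
```

{"fn": "send_rows", "kwargs": {
  "deltas": [
    [1, 0, 0, 1, 0],
    [1, 0, 0, 2, 0],
    [1, 0, 0, 2, 0]
  ]
}}

```text
clock: 3.8
ee_pos: [539.2, 116.4, 291.8]
tool_rot: [3.141, -0.001, 1.62]
contact_force: [-8.0, -2.3, 19.5]
width: 0.006
```

Pad 1 went solid at about 20 N with no travel, so it's blocked. Moving to pad 2.

{"fn": "send_rows", "kwargs": {
  "deltas": [
    [1, 0, 0, -12, 0],
    [1, -10, 0, -26, 0],
    [1, -50, 1, -26, 0],
    [1, -90, 1, -26, 0],
    [1, -108, 1, -26, 0]
  ]
}}

```text
clock: 4.3
ee_pos: [545.3, 3.5, 315.7]
tool_rot: [3.14, 0.002, 1.615]
contact_force: [-0.3, -0.2, 0.1]
width: 0.006
```

{"fn": "send_rows", "kwargs": {
  "deltas": [
    [1, 0, 0, 8, 0],
    [1, 0, 0, 16, 0],
    [1, 0, 0, 19, 0],
    [1, 0, 0, 21, 0],
    [1, 0, 0, 21, 0]
  ]
}}

```text
clock: 4.8
ee_pos: [545.2, 9.9, 293.3]
tool_rot: [-3.141, -0.0, 1.622]
contact_force: [-0.2, -0.6, 0.6]
width: 0.004
```

{"fn": "send_rows", "kwargs": {
  "deltas": [
    [1, 0, 0, 1, 0],
    [1, 0, 0, 2, 0],
    [1, 0, 0, 2, 0]
  ]
}}

```text
clock: 5.1
ee_pos: [545.5, 9.2, 292.3]
tool_rot: [3.141, -0.001, 1.62]
contact_force: [-1.4, 1.0, 3.8]
width: 0.004
```

{"fn": "send_rows", "kwargs": {
  "deltas": [
    [1, 0, 0, 1, 0],
    [1, 0, 0, 2, 0],
    [1, 0, 0, 2, 0]
  ]
}}

```text
clock: 5.4
ee_pos: [545.5, 9.0, 291.9]
tool_rot: [3.141, -0.002, 1.62]
contact_force: [-5.2, 1.4, 13.7]
width: 0.003
```

{"fn": "send_rows", "kwargs": {
  "deltas": [
    [1, 0, 0, 1, 0],
    [1, 0, 0, 1, 0]
  ]
}}

```text
clock: 5.6
ee_pos: [545.5, 9.0, 291.8]
tool_rot: [3.141, -0.002, 1.62]
contact_force: [-8.1, 0.9, 19.8]
width: 0.007
```

Both pads went solid at the same height with almost no give, which needs a check. I'll look before going on.

Run:
```python
from h import *
o=[]
for n,(x,y,w,h) in dict(side=(220,120,140,170),scene=(190,120,170,170)).items():
    im=snapshot(n); cv2.imwrite(f"pics/{n}2.png",im[:,:,::-1])
    o.append(cv2.resize(im[y:y+h,x:x+w,::-1],(400,480),interpolation=cv2.INTER_CUBIC))
cv2.imwrite("pics/c2.png",np.hstack(o))
im=snapshot("wrist");cv2.imwrite("pics/w2.png",im[:,:,::-1])
print(state()["contact_force"])
```

```text
[-8.06434986  1.0305136  19.13017804]
```

View pics/c2.png

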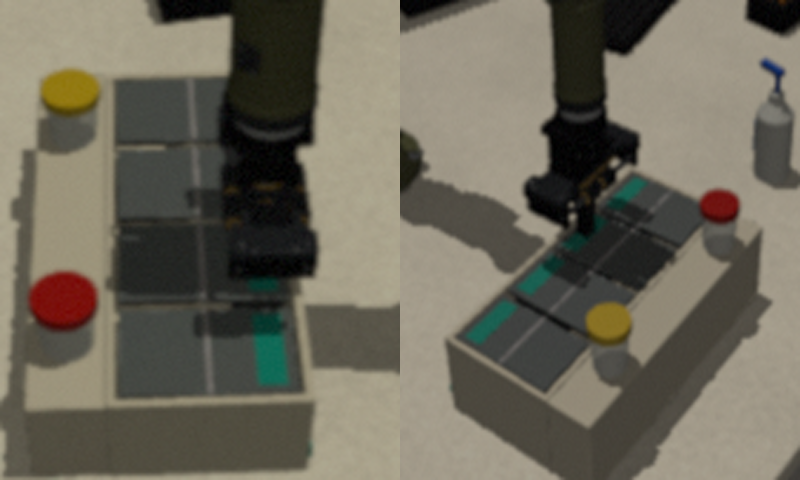

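View pics/w2.png

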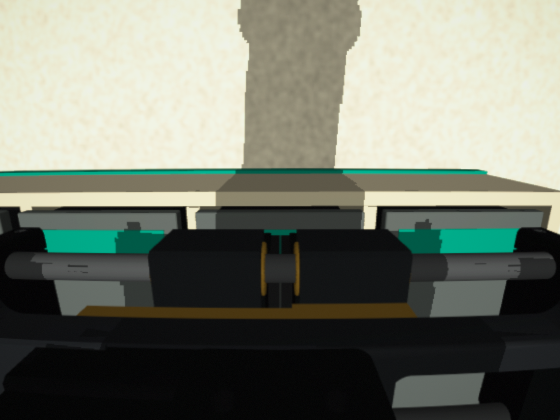

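The crops show the fingertip on the middle of pad 2 with the flap still level and 20 N on it, so pad 2 is blocked. Moving to pad 3.

{"fn": "send_rows", "kwargs": {
  "deltas": [
    [1, 0, 0, -12, 0],
    [1, -10, 0, -26, 0],
    [1, -50, 0, -26, 0],
    [1, -90, 0, -26, 0],
    [1, -106, 0, -26, 0]
  ]
}}

```text
clock: 6.25
ee_pos: [550.1, -102.8, 315.8]
tool_rot: [3.14, 0.003, 1.614]
contact_force: [-0.6, -0.2, 0.2]
width: 0.009
```

{"fn": "send_rows", "kwargs": {
  "deltas": [
    [1, 0, 0, 8, 0],
    [1, 0, 0, 16, 0],
    [1, 0, 0, 19, 0],
    [1, 0, 0, 21, 0],
    [1, 0, 0, 21, 0]
  ]
}}

```text
clock: 6.75
ee_pos: [550.6, -95.9, 293.3]
tool_rot: [-3.141, -0.0, 1.622]
contact_force: [-0.1, 0.2, -0.7]
width: 0.005
```

{"fn": "send_rows", "kwargs": {
  "deltas": [
    [1, 0, 0, 1, 0],
    [1, 0, 0, 2, 0],
    [1, 0, 0, 2, 0]
  ]
}}

```text
clock: 7.05
ee_pos: [550.7, -96.8, 292.3]
tool_rot: [3.141, -0.001, 1.62]
contact_force: [-1.4, 1.7, 3.1]
width: 0.005
```

{"fn": "send_rows", "kwargs": {
  "deltas": [
    [1, 0, 0, 1, 0],
    [1, 0, 0, 2, 0],
    [1, 0, 0, 2, 0]
  ]
}}

```text
clock: 7.35
ee_pos: [550.8, -96.9, 291.9]
tool_rot: [3.141, -0.002, 1.62]
contact_force: [-4.8, 2.2, 13.6]
width: 0.003
```

Pad 3 behaves the same: about 14 N with no travel. Moving to pad 4.

{"fn": "send_rows", "kwargs": {
  "deltas": [
    [1, 0, 0, -12, 0],
    [1, -10, 0, -24, 0],
    [1, -50, 0, -24, 0],
    [1, -90, 0, -24, 0],
    [1, -108, 0, -24, 0]
  ]
}}

```text
clock: 7.85
ee_pos: [555.0, -210.4, 314.9]
tool_rot: [3.14, 0.004, 1.615]
contact_force: [-0.6, -0.2, -0.4]
width: -0.003
```

{"fn": "send_rows", "kwargs": {
  "deltas": [
    [1, 0, 0, 8, 0],
    [1, 0, 0, 16, 0],
    [1, 0, 0, 19, 0],
    [1, 0, 0, 21, 0],
    [1, 0, 0, 21, 0]
  ]
}}

```text
clock: 8.35
ee_pos: [556.0, -203.8, 292.5]
tool_rot: [-3.141, -0.001, 1.622]
contact_force: [-0.4, -0.6, -0.4]
width: 0.003
```

{"fn": "send_rows", "kwargs": {
  "deltas": [
    [1, 0, 0, 1, 0],
    [1, 0, 0, 2, 0],
    [1, 0, 0, 2, 0]
  ]
}}

```text
clock: 8.65
ee_pos: [556.2, -204.5, 291.3]
tool_rot: [3.141, -0.001, 1.621]
contact_force: [-0.6, 2.4, 4.0]
width: 0.01
```

{"fn": "send_rows", "kwargs": {
  "deltas": [
    [1, 0, 0, 1, 0],
    [1, 0, 0, 2, 0],
    [1, 0, 0, 2, 0]
  ]
}}

```text
clock: 8.95
ee_pos: [556.1, -204.5, 289.0]
tool_rot: [3.141, -0.001, 1.62]
contact_force: [-0.4, 2.0, 4.7]
width: 0.001
```

Pad 4 moves at about 4.7 N, so I'll keep pushing.

{"fn": "send_rows", "kwargs": {
  "deltas": [
    [1, 0, 0, 3, 0],
    [1, 0, 0, 6, 0],
    [1, 0, 0, 9, 0],
    [1, 0, 0, 12, 0],
    [1, 0, 0, 15, 0]
  ]
}}

```text
clock: 9.45
ee_pos: [557.1, -204.6, 274.7]
tool_rot: [3.138, 0.0, 1.621]
contact_force: [1.1, 1.4, 5.7]
width: 0.005
```

{"fn": "send_rows", "kwargs": {
  "deltas": [
    [1, 0, 0, 3, 0],
    [1, 0, 0, 6, 0],
    [1, 0, 0, 9, 0],
    [1, 0, 0, 12, 0],
    [1, 0, 0, 12, 0]
  ]
}}

```text
clock: 9.95
ee_pos: [556.1, -205.7, 262.0]
tool_rot: [3.14, 0.001, 1.62]
contact_force: [0.5, 0.4, 3.1]
width: 0.007
```

{"fn": "send_rows", "kwargs": {
  "deltas": [
    [1, 0, 0, 2, 0],
    [1, 0, 0, 4, 0],
    [1, 0, 0, 4, 0]
  ]
}}

```text
clock: 10.25
ee_pos: [556.1, -205.7, 258.6]
tool_rot: [3.14, 0.001, 1.62]
contact_force: [-1.3, 0.4, 7.1]
width: 0.001
```

{"fn": "send_rows", "kwargs": {
  "deltas": [
    [1, 0, 0, 1, 0],
    [1, 0, 0, 2, 0],
    [1, 0, 0, 2, 0]
  ]
}}

```text
clock: 10.55
ee_pos: [556.3, -205.9, 258.2]
tool_rot: [3.139, 0.0, 1.619]
contact_force: [-4.1, 1.7, 16.0]
width: 0.002
```

{"fn": "send_rows", "kwargs": {
  "deltas": [
    [1, 0, 0, 1, 0],
    [1, 0, 0, 2, 0],
    [1, 0, 0, 2, 0]
  ]
}}

```text
clock: 10.85
ee_pos: [556.4, -206.0, 257.8]
tool_rot: [3.139, -0.0, 1.619]
contact_force: [-8.5, 2.1, 26.1]
width: 0.006
```

It went solid at 258 mm after sinking about 34 mm. That matches the stop, since 45.5·tan 0.65 gives 34.6 mm. Lifting straight up, then clear.

{"fn": "send_rows", "kwargs": {
  "deltas": [
    [1, 0, 0, -10, 0],
    [1, 0, 0, -35, 0],
    [1, 0, 0, -70, 0],
    [1, 0, 0, -105, 0],
    [1, 0, 0, -140, 0]
  ]
}}

```text
clock: 11.35
ee_pos: [555.4, -205.2, 394.2]
tool_rot: [-3.14, 0.0, 1.62]
contact_force: [-0.1, -0.5, 0.7]
width: 0.007
```

{"fn": "send_rows", "kwargs": {
  "deltas": [
    [1, 20, -25, 0, 0],
    [1, 50, -50, 0, 0],
    [1, 90, -70, 0, 0],
    [1, 130, -85, 0, 0],
    [1, 130, -85, 0, 0]
  ]
}}

```text
clock: 11.85
ee_pos: [462.9, -74.3, 392.9]
tool_rot: [-3.14, -0.003, 1.628]
contact_force: [-0.2, 0.5, 0.8]
width: 0.004
```

Run:
```python
from h import *
o=[]
for n,(x,y,w,h) in dict(side=(200,80,170,200),scene=(180,140,190,160)).items():
    im=snapshot(n); cv2.imwrite(f"pics/{n}3.png",im[:,:,::-1])
    o.append(cv2.resize(im[y:y+h,x:x+w,::-1],(400,480),interpolation=cv2.INTER_CUBIC))
    for st,ce in teal(im)[0]: print(n,st,ce.round(1))
cv2.imwrite("pics/c3.png",np.hstack(o))
im=snapshot("wrist");cv2.imwrite("pics/w3.png",im[:,:,::-1])
s=state();print(s["contact_force"],s["ee_pos"])
```

```text
side [331  16   9  44 253] [335.   35.3]
side [371  45  32  38 754] [386.3  68.5]
side [298 156   8  16  94] [301.6 164.3]
side [303 173  11  20 158] [307.7 182.7]
side [305 201  12  22 205] [310.6 211.8]
side [308 231  13  26 267] [314.1 243.3]
scene [278 183  17  11  81] [285.9 188.2]
scene [261 196  17  13  79] [269.  202.1]
scene [  0 280  48  76 892] [ 23.7 320.5]
[-0.36981003 -0.32937538 -0.59850664] [464.53483953 -79.89102613 393.54325669]
```

View pics/c3.png

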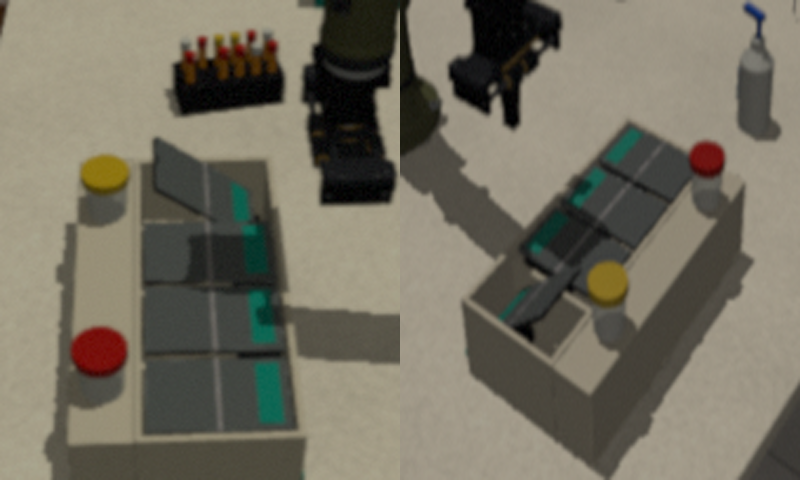

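View pics/side3.png

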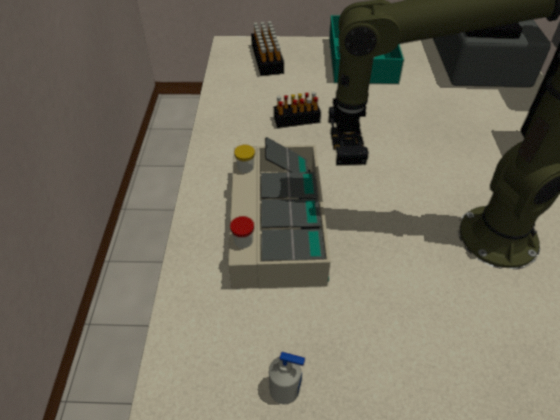

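Flap 4 stands tilted open, with its far end up at about (275,150) in the side view. The cups, bottle and rack look unmoved. Next is a check of the tilt from the pad's pixel position.

Run:
```python
from h import *
c=calibration("side");f=210/np.tan(np.radians(c["vertical_fov"]/2));K=np.array([[f,0,c["cx"]],[0,f,c["cy"]],[0,0,1]])
ex=np.array([np.cos(.05),np.sin(.05),0]);H=np.array([556.2,-205.3,106])+55*ex
for a in(0,.5,.55,.6,.65):
    o=[]
    for x in(-55,78):
        P=H+ex*(x*np.cos(a)+4*np.sin(a))+np.array([0,0,x*np.sin(a)+4*np.cos(a)])
        p=cv2.projectPoints(P[None],cv2.Rodrigues(np.array(c["R"]))[0],np.array(c["t"]),K,c["dist_coeffs"])[0];o.append(p.ravel().round(1))
    print(a,o)
im={k:cv2.imread(f"pics/side{k}.png") for k in(0,3)}
d=cv2.absdiff(im[0],im[3]).max(2)
for n,(x,y,w,h) in dict(red=(228,214,30,30),yel=(232,143,28,26),bottle=(265,348,45,55),rack=(270,90,55,38)).items(): print(n,(d[y:y+h,x:x+w]>40).sum())
z=im[3][120:200,230:340];cv2.imwrite("pics/z3.png",cv2.resize(z,None,fx=7,fy=7,interpolation=cv2.INTER_CUBIC))
```

```text
0 [array([305.2, 157.4]), array([260.5, 158.4])]
0.5 [array([302. , 164.1]), array([262.7, 148.9])]
0.55 [array([301.5, 164.7]), array([263.3, 148. ])]
0.6 [array([300.9, 165.3]), array([263.9, 147.2])]
0.65 [array([300.3, 165.9]), array([264.6, 146.3])]
red 0
yel 0
bottle 0
rack 0
```

View pics/z3.png

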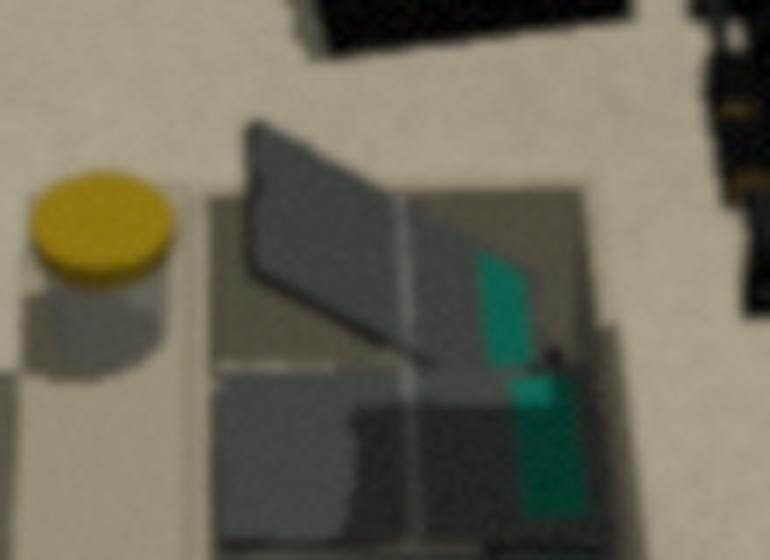

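Run:
```python
from h import *
c=calibration("side");f=210/np.tan(np.radians(c["vertical_fov"]/2));K=np.array([[f,0,c["cx"]],[0,f,c["cy"]],[0,0,1]])
ex=np.array([np.cos(.05),np.sin(.05),0]);ey=np.array([-np.sin(.05),np.cos(.05),0]);H=np.array([556.2,-205.3,106])+55*ex
for a in(0,.5,.6,.65,.7):
    o=[]
    for x,y in((78,-48),(78,48),(0,-48)):
        P=H+ey*y+ex*(x*np.cos(a)-4*np.sin(a))+np.array([0,0,x*np.sin(a)+4*np.cos(a)])
        p=cv2.projectPoints(P[None],cv2.Rodrigues(np.array(c["R"]))[0],np.array(c["t"]),K,c["dist_coeffs"])[0];o.append(((p.ravel()-[230,120])*7).round())
    print(a,o)
s=state();print(s["contact_force"],s["dq"].round(3))
```

```text
0 [array([213., 195.]), array([214., 346.]), array([392., 191.])]
0.5 [array([237., 128.]), array([239., 279.]), array([397., 191.])]
0.6 [array([247., 116.]), array([250., 267.]), array([398., 192.])]
0.65 [array([253., 110.]), array([256., 262.]), array([398., 192.])]
0.7 [array([258., 105.]), array([262., 256.]), array([398., 192.])]
[-0.36981003 -0.32937538 -0.59850664] [ 0.015  0.017  0.018 -0.016  0.     0.003 -0.003]
```

{"fn": "send_rows", "kwargs": {
  "deltas": [
    [1, 0, 0, 0, 0],
    [1, 0, 0, 0, 0],
    [1, 0, 0, 0, 0]
  ]
}}

```text
clock: 12.3
ee_pos: [464.8, -80.2, 393.5]
tool_rot: [-3.141, 0.0, 1.618]
contact_force: [0.6, 0.5, -0.1]
width: 0.004
```

Run:
```python
from workcell import *
s=state();print(s["clock"],s["contact_force"]);print(finish_job())
```

```text
12.3 [ 0.64107063  0.4585024  -0.08024061]
the job is handed in; nothing more can be done
None
```

Flap 4, the rightmost, was the free one. I pushed its pad down to the stop, drew the hand clear and handed the job in at 12.3 s; no verdict was reported.

- **Blocked flaps:** I pressed pads 1, 2 and 3 in turn with the closed fingertips. Each went solid at about 14–20 N.
- **Free flap:** Pad 4 gave at 4–6 N and sank about 34 mm. It then went solid, and I stopped at 26 N. That depth matches a tilt of about 0.65 rad.
- **Last checks:** After the hand left, the flap was still standing open. The wrist force was about 0, and the side view showed no change at the cups, the bottle or the rack.
- **Disagreements:**
    - The side-view corners put the flap at about 0.58–0.65 rad. The low end is a pixel or so short of the stop; I trusted the hard stop over the picture.
    - The pad's colour centre suggested about 0.53 rad, but flap 3 partly hid that pad.
    - The blocked flaps gave less than 1 mm by the arm's reading, under the 1–3 mm stated.

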